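Walk the power supply home in its bay and bolt it

ROBOT

A 7-joint arm with a two-finger parallel gripper is mounted at the origin on the work surface. World frame = base frame: x ahead of the robot, y to its left, z up, the work surface at z = 0. Lengths are in m, angles in rad, forces in N, time in s.
With the tool pointing down it reaches from about 0.4 to 0.85 m from the base axis. Payload 10.4 kg.
Tool frame: the origin (TCP) lies on the centre line of the jaws, within the pads' length; the fingertips stand 17 mm ahead of it and the grasp point (between the pads) lies 2 mm behind it (manip.tcp_to_tips is the distance from the TCP to the fingertips, in m); z points along the fingers, x is the direction in which the jaws open and shut, and the axes are right-handed (so a half turn about z gives the same grasp; the last joint's range is limited). The gripper opens to 85 mm and grips with 20 to 120 N. Pads are 22 mm wide; open, the fingers measure 114 mm over their backs; the gripper's body (76 mm by 85 mm) begins 54 mm behind the grasp point. The pads swing forward as they close: fully open they stand 13 mm farther back than shut.
Start: joints at [-1.368, 0.332, -0.065, 1.46, 0.022, 1.35, -0.088], TCP at [0.14, 0.609, 0.22] pointing down, gripper open.
Joint ranges: [-2.6, 2.6], [-0.5, 2.12], [-1.47, 1.34], [0.16, 2.42], [-1.27, 4.41], [0.06, 2.06], [-2.6, 2.6]. Speed limits (rad/s): [2.22, 2.22, 2.79, 2.79, 3.14, 3.14, 3.14].

INTERFACE

Orientations are given as a unit quaternion [x, y, z, w].
In Python, from workcell import manip gives the robot as it stands.
- The arm moves only by the shell command python3 -m pendant 'ROWS' [FORCE]. ROWS is JSON, a list of rows, each a list of 3 entries, a list of its own where there are three numbers: the shift along the world's x, y, z in cm, then the turn, a rotation vector about the world's x, y, z in degrees, then the closure in counts, from 0 (fully open) to 255 (shut). A call has 1 to 12 rows; each row shifts and turns the pose as measured when the row begins; what a row does not reach is not made up. A row lasts 1/8 s, in which the tool goes at most 62.5 mm and 10.7 degrees, less where a joint would pass 70% of its speed; a pose out of reach is approached as far as the arm can. A call is refused whole if a number of a shift passes 6.25 or a number of a turn 10.7, either way. A call with a gripper value outside its range is refused whole. The fingers move at their own pace and stop on an object; FORCE is the grip in N (left out, the last holds). Time passes only in rows, so rows that do not move let the fingers close. It gives the time, the measured TCP pose, the force and the opening at its end, in the units of the state.
- manip.get_obs(): the state, without advancing time (a new reading comes with each control period).
- manip.camera(name): name is "scene" or "top"; returns a dict with "pixels" (480x640x3 uint8, red, green, blue), "range_z" (480x640 float32, m along the optical axis (not along the pixel's ray), 0 where there is no reading), "K" (3x3 intrinsics, pixels), "origin" and "rotation" of the camera in the world. Camera axes: x right, y down, z forward; pixel columns grow to the right and rows downward; lengths in m; the calibration is good to about 2 mm. A picture is of the moment at which its call begins.
- manip.hand_in(): hands the job in, once; it reports no verdict.
The state is a dict: "clock": time; "joint_pos": joint angles; "joint_velocities": joint speeds; "tau": joint torques, N m; "position": TCP position; "ee_rot": TCP orientation; "ft_force": force on the tool from outside, world axes, zero at the start; "torque": the same for the moment, N m; "grip_width": opening from 0.0 (shut) to 1.0 (fully open).
Only numpy, scipy, OpenCV 4.12 (cv2) and the standard library are available. Lean on these libraries where they do the work, as an engineer would, in place of code of your own. Each camera call takes 0.05 s, during which the arm holds its last target.

TASK

Walk the heavy power supply forward into its docking bay by pushing its two near rubber corner blocks in turn, a little on each so that it never slews far round, keeping your hand off its housing and control panel. Press each corner home firmly (hold 15 to 20 N) but without ramming it (never 30 N), so that both its far corners sit square against the stop bar, then slide the bolt fully shut behind it; leave the other things on the bench where they are.

Things in the scene. Friction and masses are not known exactly. Their poses are not given: they have to be found in the camera images.
- supply: heavy bench power supply: white box 280 mm wide (y), 150 deep (x), 70 tall on a flat base, 1.2 to 1.9 kg. Origin: centre of underside; x points to its plain far face, 75 mm ahead. Sliding it squarely takes 6 to 13 N, turning it by one corner some 4 to 9 N: it swings about a point near its other end. It starts 75 to 115 mm short of home, up to 8 mm off the bay's centre line and 0.15 rad askew.
- buffer_l (a point): middle of the pushing face of the supply's near left (+y) black rubber corner block: 83 mm behind and 116 mm left of the supply's origin, 35 mm up. The block is 48 mm wide (y) and reaches from 10 to 72 mm above the table.
- buffer_r (a point): the same on its near right (-y) corner block, 116 mm right of the origin
- housing: the supply's white shell and control panel, all of it but the base and the two corner blocks; same origin and axes as the supply. The panel, 184 mm wide between the blocks, sits 8 mm further in than their faces; its knobs stand out 6 mm. Keep off.
- dock: aluminium docking bay fixed to the table: two side rails 26 mm high and 300 mm apart inside, flared at the near end, and an end fence 50 mm high at x = 111 mm. x points into the bay, y left. Origin on the table: the seated supply's origin comes to y within 10 mm of it and x from -4 to +4 mm, as the stop bar is set.
- stop (a point): middle of the stop bar's face at its middle setting: 75 mm ahead of the dock's origin, 26 mm up. The bar, black, rubber-faced and 270 mm long, stands rigid and square across the bay before the fence, 8 to 44 mm high. Its screws are set differently every time: the real face lies up to 4 mm before or beyond this point and is not reported, so find it by feel.
- far_l (a point): the supply's far left corner on its far face: 75 mm ahead and 125 mm left of its origin, 30 mm up; it must come to rest against the stop bar
- far_r (a point): the same at its far right corner, 125 mm right of the origin
- bolt (a joint): steel sliding bolt's travel in m: 0 open, 0.080 shut (end stop). Slides along the dock's -y with about 2 N and stays where left; starts at 0 to 0.012. At 0 its tip is at dock x -0.101, y 0.178, outside the left rail; shut, at y 0.098, behind the home supply's left corner block with 6 to 14 mm of slack. Bolt 16 mm wide, 11 to 25 mm above the table.
- bolt_tab (a point): middle of the outer (+y) face of the bolt's upright tab, the face to push; 45 mm above the table. The tab is 22 mm wide (dock x), 10 mm thick, 21 to 65 mm above the table; the bolt's fixed guide is 20 mm high.
- tip_box_a: pipette-tip box, 85 x 122 x 64 mm, stands just outside the bay's -y rail; bystander, origin under its centre
- tip_box_b: pipette-tip box, 85 x 122 x 64 mm; bystander, origin under its centre
- jar: small amber jar, 54 mm wide, 60 mm tall, just outside the bay's +y rail; bystander, origin under its centre
- wash_bottle: white bottle, 66 mm wide, 150 mm tall; bystander, origin under its centre
- tube_rack: low tube rack, 50 x 160 x 42 mm; bystander, origin under its centre
- beaker: glass beaker, 64 mm wide, 70 mm tall; bystander, origin under its centre

How it is judged:
By the outcome, as a careful person would: the job done as asked, in the order asked, and still so for the second after the job is handed in, with the robot touching nothing.
It also fails if it takes over 72 s, if anything falls off the work surface, if the arm or the gripper's body presses on something with over 40 N, if the wrist force passes 120 N, or if a joint passes its speed limit or range.

## Working session

There is one attempt and no reset: what is moved stays moved. The work goes in short steps, Python scripts to look and compute and a shell command to move; the robot and the scene stay as the last step left them, time stands still between calls to the robot, and variables do not carry over. Pictures are saved under pics/ and viewed, and the job is handed in when it is done.

```bash
ls; mkdir -p pics; python3 - <<'E'
from workcell import manip
import cv2,numpy as np
o=manip.get_obs(); print({k:np.round(v,3).tolist() for k,v in o.items()}, manip.tcp_to_tips)
for n in ("scene","top"):
    c=manip.camera(n); cv2.imwrite(f"pics/{n}0.png",c["pixels"][:,:,::-1]); np.savez(f"{n}0.npz",**c)
    print(n,c["K"].tolist(),c["origin"],np.round(c["rotation"],3).tolist())
E
```

```text
pics
{'clock': 0.0, 'joint_pos': [-1.368, 0.333, -0.065, 1.461, 0.022, 1.35, -0.089], 'joint_velocities': [0.001, -0.001, -0.0, -0.001, -0.001, 0.001, -0.002], 'tau': [-0.001, -62.547, 0.049, -39.16, 0.016, 0.01, 0.0], 'position': [0.14, 0.609, 0.219], 'ee_rot': [0.782, 0.623, -0.001, 0.0], 'ft_force': [-0.544, -0.301, -0.637], 'torque': [0.012, -0.006, 0.025], 'grip_width': 1.002} 0.017
scene [[441.94632381144373, 0.0, 315.2253716729462], [0.0, 441.94632381144373, 251.51241776250723], [0.0, 0.0, 1.0]] [ 0.96257025 -0.66499645  0.61862208] [0.855, 0.229, -0.122, -0.45]
top [[596.2939972452428, 0.0, 321.68610396268565], [0.0, 596.2939972452428, 240.01133836567644], [0.0, 0.0, 1.0]] [0.36380227 0.03203444 1.53771641] [-0.703, 0.709, -0.036, 0.05]
```

View pics/top0.png

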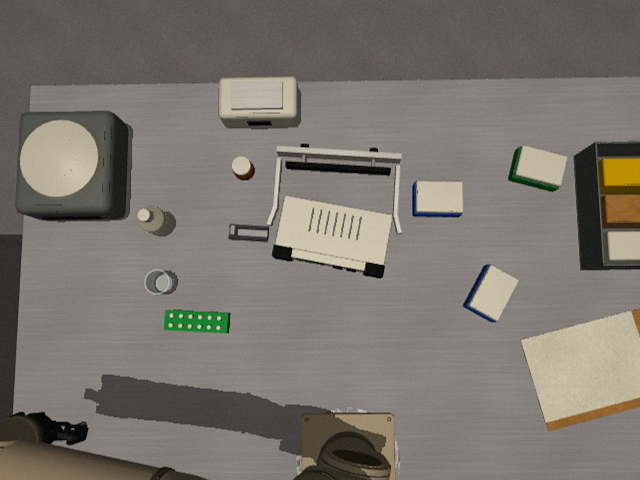

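View pics/scene0.png

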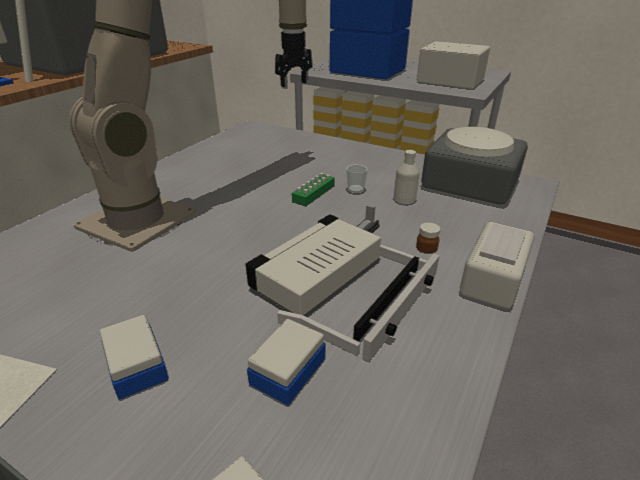

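The top view shows the supply at about (333,235), its black blocks at (283,252) and (374,270), the bay open downward with the stop bar at (338,168), and the bolt at (248,232). I'll measure these next.

```bash
cat > h.py <<'E'
import numpy as np,cv2
from scipy.spatial.transform import Rotation as R
def cloud(c):
    K=c["K"];v,u=np.mgrid[0:480,0:640];z=c["range_z"]
    P=np.stack([(u-K[0,2])/K[0,0]*z,(v-K[1,2])/K[1,1]*z,z],-1)
    return P@R.from_quat(c["rotation"]).as_matrix().T+c["origin"]
def ray(c,u,v,h):
    K=c["K"];d=R.from_quat(c["rotation"]).as_matrix()@np.array([(u-K[0,2])/K[0,0],(v-K[1,2])/K[1,1],1])
    o=np.array(c["origin"]);return o+d*(h-o[2])/d[2]
E
python3 - <<'E'
from h import *
c=dict(np.load("top0.npz"));P=cloud(c);px=c["pixels"].astype(int);m=px.min(2);M=px.max(2)
print("table z",np.median(P[330:350,250:300,2]))
v,u=np.mgrid[0:480,0:640]
roi=(u>225)&(u<405)&(v>140)&(v<282)
def blob(mask,h,name):
    n,l,s,ce=cv2.connectedComponentsWithStats(mask.astype(np.uint8))
    for i in range(1,n):
        if s[i,4]<15: continue
        ys,xs=np.where(l==i); r=cv2.minAreaRect(np.stack([xs,ys],1).astype(np.float32))
        b=cv2.boxPoints(r); W=np.array([ray(c,*p,h)[:2] for p in b])
        print(name,s[i,4],"ctr",np.round(ray(c,*r[0],h)[:2],4),"zmed",round(float(np.median(P[l==i][:,2])),3),"corners",np.round(W,4).tolist())
z=P[...,2]
blob(roi&(z>.055)&(z<.085)&(m>130),.07,"suptop")
blob(roi&(M<45)&(z>.05)&(z<.09),.072,"blocks")
blob(roi&(M<45)&(z>.03)&(z<.05),.044,"bar")
blob(roi&(z>.042)&(z<.058)&(m>100)&(v<170),.05,"fence")
blob(roi&(z>.018)&(z<.034)&(m>100),.026,"rail")
blob(roi&(u<273)&(v>215)&(z>.05)&(z<.08),.065,"tab")
blob(roi&(u<273)&(v>215)&(z>.008)&(z<.05),.022,"boltguide")
im=cv2.resize(c["pixels"][135:285,215:410,::-1],None,fx=4,fy=4,interpolation=cv2.INTER_NEAREST);cv2.imwrite("pics/topz.png",im)
E
```

```text
table z 0.00010845475114873437
suptop 235 ctr [0.7339 0.2639] zmed 0.06 corners [[0.7562, 0.2857], [0.7556, 0.2425], [0.7117, 0.2423], [0.7123, 0.2852]]
suptop 5856 ctr [0.5564 0.033 ] zmed 0.07 corners [[0.51, 0.1811], [0.6568, 0.1543], [0.603, -0.1157], [0.458, -0.0861]]
suptop 23 ctr [0.571  0.2838] zmed 0.065 corners [[0.5798, 0.2864], [0.5798, 0.2814], [0.5621, 0.2812], [0.5622, 0.2862]]
blocks 233 ctr [0.5117 0.1591] zmed 0.072 corners [[0.5013, 0.185], [0.5318, 0.1789], [0.5222, 0.1331], [0.4917, 0.1393]]
blocks 18 ctr [0.4872 0.0771] zmed 0.06 corners [[0.4902, 0.097], [0.4926, 0.0965], [0.4843, 0.0572], [0.4819, 0.0577]]
blocks 235 ctr [ 0.4667 -0.0665] zmed 0.071 corners [[0.456, -0.0399], [0.4865, -0.0459], [0.4774, -0.0931], [0.447, -0.0869]]
blocks 19 ctr [ 0.4677 -0.0111] zmed 0.055 corners [[0.4671, -0.0008], [0.4723, -0.002], [0.4683, -0.0213], [0.4631, -0.0202]]
bar 22 ctr [0.7923 0.1032] zmed 0.038 corners [[0.7898, 0.1122], [0.7951, 0.1122], [0.7948, 0.0941], [0.7895, 0.0942]]
bar 17 ctr [ 0.7789 -0.0745] zmed 0.037 corners [[0.7768, -0.065], [0.7838, -0.0661], [0.
[... 551 characters left out ...]
.026 corners [[0.5906, 0.2021], [0.7646, 0.1758], [0.7615, 0.1583], [0.5877, 0.1848]]
rail 266 ctr [ 0.6503 -0.1309] zmed 0.026 corners [[0.7384, -0.1228], [0.7384, -0.1403], [0.5635, -0.1389], [0.5634, -0.1216]]
rail 162 ctr [0.5679 0.2398] zmed 0.025 corners [[0.5633, 0.2766], [0.5781, 0.2757], [0.5724, 0.203], [0.5577, 0.2039]]
tab 46 ctr [0.5697 0.2839] zmed 0.063 corners [[0.5595, 0.2918], [0.582, 0.2883], [0.5798, 0.2761], [0.5573, 0.2796]]
boltguide 45 ctr [0.6001 0.1954] zmed 0.025 corners [[0.6119, 0.2018], [0.6118, 0.1889], [0.5883, 0.1889], [0.5885, 0.2018]]
boltguide 512 ctr [0.5688 0.2509] zmed 0.021 corners [[0.5526, 0.3026], [0.5925, 0.3006], [0.585, 0.1991], [0.5452, 0.2014]]
```

View pics/topz.png

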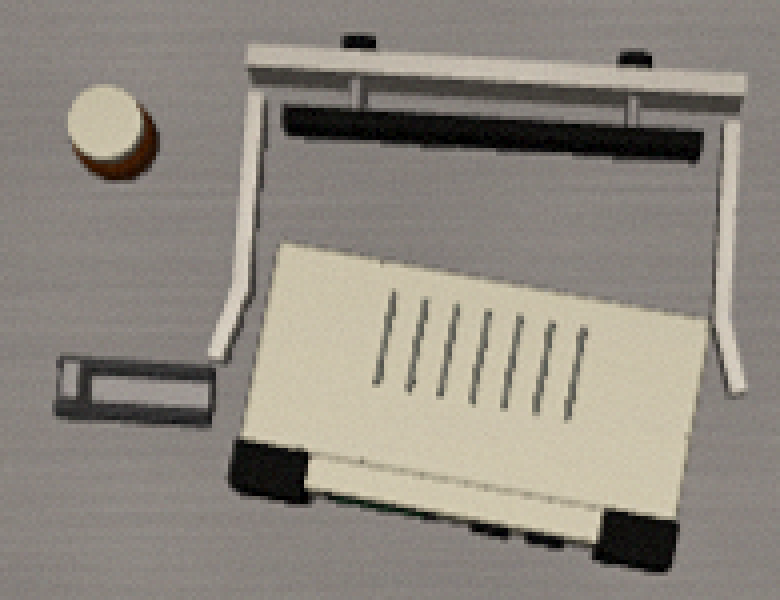

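```bash
python3 -m pendant '[[[3.7,-4.4,0],[0,0,0],255],[[3.7,-4.4,0],[0,0,0],255],[[3.7,-4.4,0],[0,0,0],255],[[3.7,-4.4,0],[0,0,0],255],[[3.7,-4.4,0],[0,0,0],255],[[3.7,-4.4,0],[0,0,0],255],[[3.7,-4.4,0],[0,0,0],255],[[0,-5,0],[0,0,0],255],[[0,-5,0],[0,0,0],255],[[0,-5,0],[0,0,0],255]]' 40
```

```text
clock: 1.35
position: [0.4019, 0.1358, 0.2147]
ee_rot: [0.781, 0.625, -0.003, 0.001]
ft_force: [1.1, -0.4, 0.8]
grip_width: 0.001
```

```bash
python3 - <<'E'
from h import *
c=dict(np.load("top0.npz"))
f=lambda zx,zy,h:ray(c,215+zx/4-.4,135+zy/4-.4,h)[:2]
print("rail L in",f(265,100,.026),f(256,285,.026)," R in",f(723,125,.026),f(712,315,.026))
print("fence near top edge",f(248,68,.05),f(745,97,.05))
print("sup far corners",f(282,243,.07),f(708,320,.07))
print("bar bottom edge",f(285,135,.02),f(695,162,.02),"top edge near?",f(285,107,.044),f(704,132,.044))
E
```

```text
rail L in [0.75932517 0.16576042] [0.63737973 0.17153791]  R in [ 0.73881346 -0.13089714] [ 0.614467   -0.12102001]
fence near top edge [0.77419823 0.17455556] [ 0.75092155 -0.14271339]
sup far corners [0.65591876 0.15118078] [ 0.60405163 -0.11401371]
bar bottom edge [0.73737019 0.15323727] [ 0.71601505 -0.11287689] top edge near? [0.7498413 0.1513062] [ 0.72993385 -0.11674308]
```

```bash
python3 -m pendant '[[[0.2,-5,0],[0,0,1.5],255],[[0.2,-5,0],[0,0,1.5],255],[[0.2,-5,-0.5],[0,0,1.5],255],[[0.2,-4.8,-3],[0,0,1],255],[[0,0,-4.5],[0,0,0],255],[[0,0,-4.5],[0,0,0],255],[[0,0,-3],[0,0,0],255],[[0,0,-1],[0,0,0],255],[[0,0,0],[0,0,0],255]]'
```

```text
clock: 2.48
position: [0.4079, -0.0732, 0.0459]
ee_rot: [0.751, 0.66, -0.001, 0.001]
ft_force: [0.1, 0.0, 0.0]
grip_width: -0.004
```

```bash
python3 -m pendant '[[[0.6,0.6,-0.8],[0,0,0],255],[[1,0,0],[0,0,0],255],[[0.6,0,0],[0,0,0],255],[[0.4,0,0],[0,0,0],255]]'; python3 -m pendant '[[[0.4,0,0],[0,0,0],255]]';python3 -m pendant '[[[0.4,0,0],[0,0,0],255]]'
```

```text
clock: 2.98
position: [0.4382, -0.0659, 0.04]
ee_rot: [0.751, 0.66, 0.001, 0.002]
ft_force: [-0.1, -0.5, 0.3]
grip_width: -0.001
clock: 3.1
position: [0.4426, -0.066, 0.0401]
ee_rot: [0.751, 0.66, 0.001, 0.002]
ft_force: [0.6, 0.0, 0.1]
grip_width: 0.001
clock: 3.22
position: [0.4452, -0.0662, 0.0398]
ee_rot: [0.751, 0.66, -0.0, 0.001]
ft_force: [-13.2, -0.8, 7.7]
grip_width: 0.005
```

```bash
python3 -m pendant '[[[0.4,0,0],[0,0,0],255]]';python3 -m pendant '[[[0.4,0,0],[0,0,0],255]]';python3 -m pendant '[[[0.4,0,0],[0,0,0],255]]'
```

```text
clock: 3.35
position: [0.4465, -0.0666, 0.0391]
ee_rot: [0.751, 0.66, -0.002, -0.001]
ft_force: [-13.3, -0.9, 8.3]
grip_width: -0.002
clock: 3.48
position: [0.4476, -0.0669, 0.0383]
ee_rot: [0.752, 0.659, -0.005, -0.004]
ft_force: [-12.2, -1.3, 8.6]
grip_width: 0.001
clock: 3.6
position: [0.4487, -0.0673, 0.0376]
ee_rot: [0.752, 0.659, -0.007, -0.006]
ft_force: [-12.6, -1.0, 9.9]
grip_width: 0.003
```

```bash
python3 -m pendant '[[[0.6,0,0.2],[0,-0.7,0],255]]';python3 -m pendant '[[[0.6,0,0.2],[0,-0.7,0],255]]';python3 -m pendant '[[[0.6,0,0.1],[0,-0.5,0],255]]'
```

```text
clock: 3.72
position: [0.4524, -0.0678, 0.0386]
ee_rot: [0.752, 0.659, -0.004, -0.003]
ft_force: [-4.4, -0.5, -3.4]
grip_width: -0.001
clock: 3.85
position: [0.4563, -0.0681, 0.0396]
ee_rot: [0.753, 0.659, -0.001, -0.001]
ft_force: [-4.8, -0.7, -3.1]
grip_width: 0.001
clock: 3.98
position: [0.4598, -0.0688, 0.0396]
ee_rot: [0.753, 0.658, 0.0, 0.001]
ft_force: [-9.7, -2.3, 2.9]
grip_width: -0.004
```

```bash
python3 -m pendant '[[[0.6,0.05,0.1],[0,-0.5,0],255],[[0.6,0.05,0.15],[0,-0.5,0],255]]';python3 -m pendant '[[[0.6,0.05,0.1],[0,-0.5,0],255],[[0.6,0.05,0.15],[0,-0.5,0],255]]'; python3 - <<'E'
from workcell import manip
import cv2
c=manip.camera("top");cv2.imwrite("pics/t1.png",cv2.resize(c["pixels"][135:285,215:410,::-1],None,fx=4,fy=4))
E
```

```text
clock: 4.22
position: [0.4667, -0.0695, 0.04]
ee_rot: [0.754, 0.657, 0.002, 0.003]
ft_force: [-5.9, -2.1, -3.0]
grip_width: -0.0
clock: 4.47
position: [0.4738, -0.0701, 0.0403]
ee_rot: [0.754, 0.657, 0.005, 0.006]
ft_force: [-4.5, -2.1, -2.5]
grip_width: 0.003
```

View pics/t1.png

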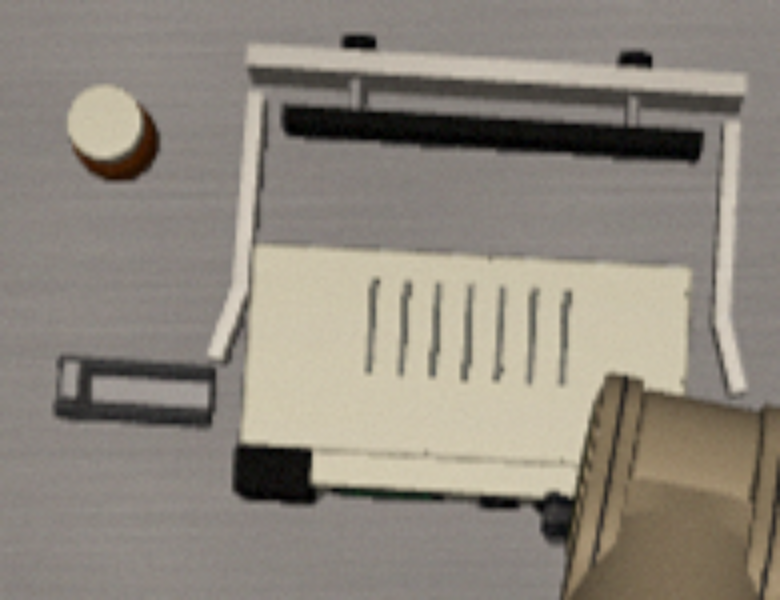

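The supply is now about square with the dock (far edge from zoom (255,245) to (690,268)), and its left side is close to the left rail. I'll compute its pose in the dock frame.

```bash
cat >> h.py <<'E'
T=-.0775; D0=np.array([.6526,.0254])
RD=np.array([[np.cos(T),-np.sin(T)],[np.sin(T),np.cos(T)]])
def dock(p): return RD.T@(np.asarray(p)[:2]-D0)
def supply(c):
    """far edge of white top via per-column scan, sides via per-row scan, at z=.07"""
    P=cloud(c);m=c["pixels"].min(2);z=P[...,2]
    M=((z>.062)&(z<.08)&(m>120)).astype(np.uint8); M[:,:225]=0;M[:,410:]=0;M[:140]=0;M[290:]=0
    n,l,s,_=cv2.connectedComponentsWithStats(M);i=1+np.argmax(s[1:,4]);M=l==i
    us=np.where(M.any(0))[0];us=us[6:-6]
    E=np.array([dock(ray(c,u,np.argmax(M[:,u])-.5,.07)) for u in us])
    k=np.polyfit(E[:,1],E[:,0],1);r=np.abs(E[:,0]-np.polyval(k,E[:,1]))<.003;k=np.polyfit(E[r,1],E[r,0],1)
    yaw=-np.arctan(k[0])
    vs=np.where(M.any(1))[0];v0=vs[8]; vs=range(v0,v0+22)
    L=np.array([dock(ray(c,np.where(M[v])[0][0]-.5,v,.07)) for v in vs]);Rr=np.array([dock(ray(c,np.where(M[v])[0][-1]+.5,v,.07)) for v in vs])
    # into supply frame
    q=lambda A:np.median(-A[:,0]*np.sin(-0+yaw)+A[:,1]*np.cos(yaw))
    yl,yr=q(L),q(Rr); yc=(yl+yr)/2
    # far edge point at centre line
    nx=np.median(E[r,0]*np.cos(yaw)+E[r,1]*np.sin(yaw))-.075
    x=nx*np.cos(yaw)-yc*np.sin(yaw); y=nx*np.sin(yaw)+yc*np.cos(yaw)
    print("supply dock x %.1f y %.1f mm yaw %.4f  width %.1f"%(x*1e3,y*1e3,yaw,(yl-yr)*1e3))
    for n,b in (("farL",(.075,.125)),("farR",(.075,-.125)),("bufL",(-.083,.116)),("bufR",(-.083,-.116))):
        d=np.array([x+b[0]*np.cos(yaw)-b[1]*np.sin(yaw),y+b[0]*np.sin(yaw)+b[1]*np.cos(yaw)])
        print(n,"dock",np.round(d*1e3,1),"world",np.round(RD@d+D0,4))
def look(name):
    from workcell import manip
    c=manip.camera("top");cv2.imwrite(f"pics/{name}.png",cv2.resize(c["pixels"][135:285,215:410,::-1],None,fx=4,fy=4));np.savez("last.npz",**c);supply(c)
E
python3 -c "
from h import *
supply(dict(np.load('top0.npz')));look('t2')"
```

```text
supply dock x -96.3 y 4.5 mm yaw -0.1165  width 266.0
farL dock [ -7.3 119.9] world [0.6546 0.1455]
farR dock [ -36.4 -128.4] world [ 0.6064 -0.0998]
bufL dock [-165.3  129.3] world [0.4978 0.1671]
bufR dock [-192.3 -101.1] world [ 0.4531 -0.0605]
supply dock x -81.8 y 5.7 mm yaw 0.0108  width 273.2
farL dock [ -8.1 131.5] world [0.6547 0.1571]
farR dock [  -5.4 -118.5] world [ 0.638  -0.0923]
bufL dock [-166.   120.8] world [0.4964 0.1587]
bufR dock [-163.5 -111.2] world [ 0.481  -0.0728]
```

```bash
python3 -m pendant '[[[-3,0,0],[0,0.5,0],255],[[0.2,4.8,0],[0,0,0.3],255],[[0.3,4.8,0],[0,0,0.3],255],[[0.3,4.8,0],[0,0,0],255],[[0.4,4.8,0],[0,0,0],255],[[0.4,4.1,0],[0,0,0],255],[[0.5,0,0],[0,0,0],255],[[0.5,0,0],[0,0,0],255]]'
```

```text
clock: 5.58
position: [0.4709, 0.1699, 0.0417]
ee_rot: [0.752, 0.66, 0.004, 0.004]
ft_force: [0.3, -0.4, 0.6]
grip_width: -0.002
```

```bash
python3 -m pendant '[[[0.6,-0.9,-0.2],[0,0.3,0],255],[[0.6,0,0],[0,0,0],255]]'; python3 -m pendant '[[[0.5,0,0.1],[0,-0.3,0],255],[[0.6,0,0.1],[0,-0.5,0],255]]';python3 -m pendant '[[[0.6,0,0.1],[0,-0.5,0],255],[[0.6,0,0.1],[0,-0.5,0],255]]'
```

```text
clock: 5.82
position: [0.4839, 0.1579, 0.0395]
ee_rot: [0.753, 0.658, 0.002, 0.002]
ft_force: [-0.1, -0.3, 0.2]
grip_width: 0.003
clock: 6.08
position: [0.4942, 0.1571, 0.0409]
ee_rot: [0.753, 0.658, 0.006, 0.006]
ft_force: [-5.5, 3.6, -3.0]
grip_width: 0.0
clock: 6.32
position: [0.5035, 0.1575, 0.0413]
ee_rot: [0.753, 0.658, 0.01, 0.01]
ft_force: [-4.9, 2.5, -2.9]
grip_width: -0.002
```

```bash
python3 -m pendant '[[[-3,0,-0.1],[0,0.8,0],255]]'; python3 -c "
from h import *
look('t3')"
```

```text
clock: 6.45
position: [0.4746, 0.1573, 0.0405]
ee_rot: [0.753, 0.658, 0.005, 0.006]
ft_force: [0.3, -0.4, -0.4]
grip_width: -0.001
supply dock x -75.2 y 3.8 mm yaw -0.0539  width 273.5
farL dock [  6.4 124.5] world [0.6686 0.1491]
farR dock [  -7.1 -125.1] world [ 0.6359 -0.0988]
bufL dock [-151.9  124.1] world [0.5108 0.1608]
bufR dock [-164.4 -107.6] world [ 0.4804 -0.0692]
```

View pics/t3.png

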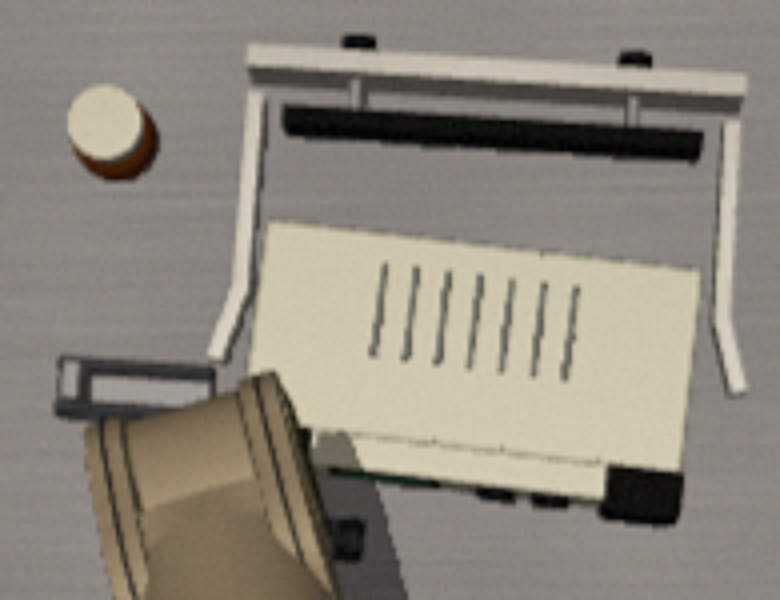

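```bash
python3 -m pendant '[[[-1.5,-4.5,0],[0,0,0],255],[[-1,-4.5,0],[0,0,0],255],[[-0.3,-4.5,0],[0,0,0],255],[[0,-4.5,0],[0,0,0],255],[[0,-4.2,0],[0,0,0],255],[[0.8,-0.2,0],[0,0,0],255],[[0.8,0,0],[0,0.3,0],255]]'
```

```text
clock: 7.38
position: [0.4589, -0.0727, 0.0414]
ee_rot: [0.752, 0.659, 0.005, 0.004]
ft_force: [0.4, 1.2, 0.8]
grip_width: 0.0
```

```bash
python3 -m pendant '[[[0.8,0.2,-0.1],[0,0.4,0],255],[[0.5,0,0],[0,0,0],255],[[0.6,0,0.1],[0,-0.3,0],255],[[0.6,0,0.1],[0,-0.4,0],255]]';  python3 -m pendant '[[[0.6,0,0.1],[0,-0.3,0],255],[[0.6,0,0.1],[0,-0.3,0],255],[[0.6,0,0.1],[0,-0.3,0],255]]'
```

```text
clock: 7.88
position: [0.481, -0.0691, 0.0402]
ee_rot: [0.751, 0.66, 0.002, 0.003]
ft_force: [-12.5, -3.9, 7.3]
grip_width: 0.001
clock: 8.25
position: [0.4899, -0.0711, 0.0402]
ee_rot: [0.752, 0.66, -0.001, 0.002]
ft_force: [-12.2, -3.6, 7.1]
grip_width: 0.005
```

```bash
python3 -m pendant '[[[0.6,0,0.15],[0,-0.5,0],255],[[0.6,0,0.15],[0,-0.4,0],255]]';  python3 -m pendant '[[[-3,0,0],[0,0.5,0],255],[[0,4.4,0],[0,0,0],255],[[0.5,4.4,0],[0,0,0],255],[[0.5,4.4,0],[0,0,0],255],[[0.5,4.4,0],[0,0,0],255],[[0.5,4.1,0],[0,0,0],255],[[0.8,0,0],[0,0,0],255]]'; python3 -c "
from h import *
look('t4')"
```

```text
clock: 8.5
position: [0.4963, -0.0726, 0.0404]
ee_rot: [0.752, 0.659, -0.0, 0.004]
ft_force: [-9.0, -4.5, -3.2]
grip_width: 0.001
clock: 9.38
position: [0.4927, 0.1552, 0.0397]
ee_rot: [0.75, 0.661, -0.004, 0.001]
ft_force: [-0.6, -1.2, 0.3]
grip_width: 0.002
supply dock x -62.7 y 6.4 mm yaw 0.0436  width 274.4
farL dock [  6.7 134.6] world [0.6697 0.159 ]
farR dock [  17.6 -115.2] world [ 0.6613 -0.0908]
bufL dock [-150.7  118.7] world [0.5115 0.1554]
bufR dock [-140.6 -113.1] world [ 0.5037 -0.0765]
```

```bash
python3 -m pendant '[[[0.6,0,0],[0,0,0],255],[[0.5,0,0],[0,-0.2,0],255],[[0.7,0,0.1],[0,-0.4,0],255],[[0.7,0,0.1],[0,-0.4,0],255]]';  python3 -m pendant '[[[0.7,0,0.1],[0,-0.4,0],255],[[0.7,0,0.1],[0,-0.4,0],255],[[0.7,0,0.1],[0,-0.3,0],255]]'
```

```text
clock: 9.93
position: [0.5154, 0.1516, 0.0401]
ee_rot: [0.752, 0.66, -0.001, 0.004]
ft_force: [-5.2, 2.4, -1.9]
grip_width: -0.005
clock: 10.3
position: [0.5314, 0.1513, 0.0404]
ee_rot: [0.752, 0.659, 0.002, 0.006]
ft_force: [-5.0, 3.7, -3.0]
grip_width: -0.001
```

```bash
python3 -m pendant '[[[-3,0,0],[0,0.3,0],255],[[-1,-4.6,0],[0,0,0],255],[[-0.8,-4.6,0],[0,0,0],255],[[-0.3,-4.6,0],[0,0,0],255],[[0,-4.5,0],[0,0,0],255],[[0,-4.3,0],[0,0,0],255],[[0.8,0,0],[0,0.2,0],255]]'; python3 -c "
from h import *
look('t5')"
```

```text
clock: 11.18
position: [0.486, -0.087, 0.041]
ee_rot: [0.755, 0.656, 0.0, 0.004]
ft_force: [-0.2, 0.0, -0.5]
grip_width: -0.0
supply dock x -49.1 y 1.0 mm yaw -0.0770  width 273.1
farL dock [ 35.3 119.8] world [0.6971 0.1421]
farR dock [  16.1 -129.4] world [ 0.6586 -0.1049]
bufL dock [-122.9  123. ] world [0.5396 0.1575]
bufR dock [-140.7 -108.3] world [ 0.5039 -0.0717]
```

```bash
python3 -m pendant '[[[0.5,1.2,-0.1],[0,0,0.3],255],[[0.5,0,0],[0,-0.1,0],255],[[0.7,0,0.1],[0,-0.4,0],255],[[0.7,0,0.1],[0,-0.4,0],255]]';  python3 -m pendant '[[[0.7,0,0.1],[0,-0.4,0],255],[[0.7,0,0.1],[0,-0.4,0],255],[[0.7,0,0.1],[0,-0.4,0],255]]'
```

```text
clock: 11.72
position: [0.5072, -0.07, 0.0396]
ee_rot: [0.751, 0.66, 0.002, 0.006]
ft_force: [-8.9, -3.7, 2.6]
grip_width: -0.003
clock: 12.1
position: [0.5201, -0.0711, 0.0394]
ee_rot: [0.751, 0.66, 0.002, 0.007]
ft_force: [-12.0, -5.7, 6.4]
grip_width: 0.001
```

```bash
python3 -m pendant '[[[0.6,0,0.1],[0,-0.3,0],255]]';  python3 -m pendant '[[[-3,0,0],[0,0.3,0],255],[[-0.3,4.4,0],[0,0,0],255],[[0.4,4.4,0],[0,0,0],255],[[0.6,4.4,0],[0,0,0],255],[[0.6,4.4,0],[0,0,0],255],[[0.6,4,0],[0,0,0],255],[[0.8,0,0],[0,0,0],255]]'; python3 -c "
from h import *
look('t6')"
```

```text
clock: 12.22
position: [0.5234, -0.0716, 0.0393]
ee_rot: [0.751, 0.661, 0.002, 0.007]
ft_force: [-12.0, -3.9, 6.1]
grip_width: 0.003
clock: 13.1
position: [0.5186, 0.1578, 0.0391]
ee_rot: [0.748, 0.664, 0.0, 0.005]
ft_force: [0.6, -0.4, 0.7]
grip_width: 0.003
supply dock x -34.7 y 8.0 mm yaw 0.0272  width 273.6
farL dock [ 36.9 135. ] world [0.6999 0.1571]
farR dock [  43.7 -114.9] world [ 0.6873 -0.0925]
bufL dock [-120.8  121.7] world [0.5416 0.1561]
bufR dock [-114.5 -110.2] world [ 0.5299 -0.0756]
```

View pics/t6.png

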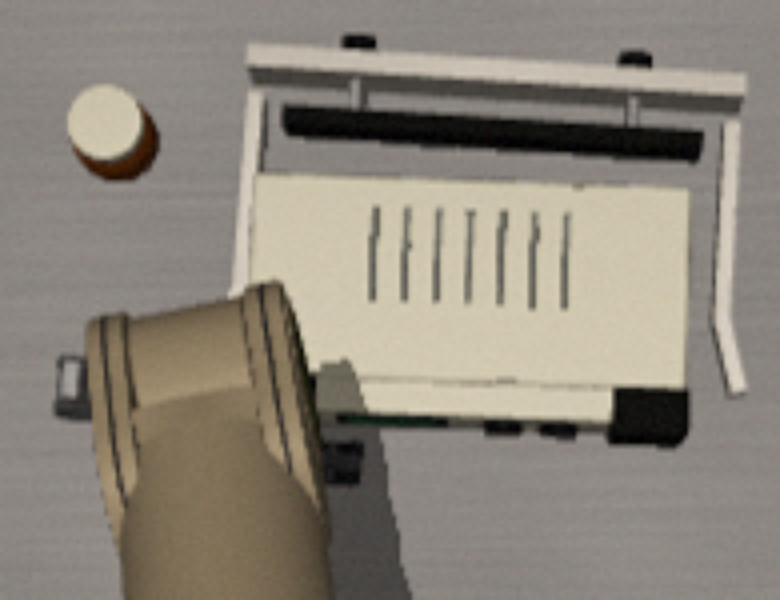

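```bash
python3 -m pendant '[[[0.6,0,0.1],[0,0,0],255],[[0.5,-0.05,0],[0,-0.2,0],255],[[0.7,-0.1,0.1],[0,-0.4,0],255],[[0.7,-0.1,0.1],[0,-0.4,0],255]]';  python3 -m pendant '[[[0.7,-0.1,0.1],[0,-0.4,0],255],[[0.7,-0.1,0.1],[0,-0.3,0],255]]'
```

```text
clock: 13.65
position: [0.543, 0.1515, 0.041]
ee_rot: [0.749, 0.662, 0.005, 0.01]
ft_force: [-6.4, 4.4, -2.2]
grip_width: -0.002
clock: 13.9
position: [0.5539, 0.1502, 0.0413]
ee_rot: [0.749, 0.663, 0.007, 0.011]
ft_force: [-5.1, 4.2, -2.9]
grip_width: 0.004
```

```bash
python3 -m pendant '[[[-3,0,-0.1],[0,0.7,0],255],[[-1,-4.5,0],[0,0.5,0],255],[[-0.8,-4.5,0],[0,0,0],255],[[-0.3,-4.5,0],[0,0,0],255],[[0,-4.3,0],[0,0,0],255],[[0,-4,0],[0,0,0],255],[[0.8,0,0],[0,0.2,0],255]]'; python3 -c "
from h import *
look('t7')"
```

```text
clock: 14.78
position: [0.5102, -0.0786, 0.0416]
ee_rot: [0.751, 0.661, -0.0, 0.005]
ft_force: [-0.4, 0.3, 0.3]
grip_width: -0.006
supply dock x -24.3 y 2.3 mm yaw -0.0532  width 273.3
farL dock [ 57.2 123.1] world [0.7192 0.1437]
farR dock [  43.9 -126.5] world [ 0.6866 -0.1041]
bufL dock [-101.1  122.5] world [0.5613 0.1554]
bufR dock [-113.4 -109.1] world [ 0.5311 -0.0746]
```

Right corner: advance by about 20 mm (TCP to ~0.543).

```bash
python3 -m pendant '[[[0.6,0.3,-0.1],[0,0.2,0],255],[[0.5,0,0],[0,-0.1,0],255],[[0.7,-0.1,0.1],[0,-0.4,0],255],[[0.7,-0.1,0.1],[0,-0.4,0],255]]';  python3 -m pendant '[[[0.6,-0.1,0.1],[0,-0.4,0],255],[[0.6,-0.1,0.1],[0,-0.4,0],255]]'
```

```text
clock: 15.32
position: [0.5341, -0.0733, 0.0406]
ee_rot: [0.749, 0.663, 0.001, 0.006]
ft_force: [-9.8, -2.5, 2.2]
grip_width: 0.001
clock: 15.58
position: [0.5416, -0.0755, 0.0405]
ee_rot: [0.749, 0.663, 0.002, 0.007]
ft_force: [-9.4, -1.8, 2.6]
grip_width: -0.002
```

```bash
python3 -m pendant '[[[-3,0,0],[0,0.3,0],255],[[0,4.4,0],[0,0,0],255],[[0.6,4.4,0],[0,0,0],255],[[0.7,4.4,0],[0,0,0],255],[[0.6,4.4,0],[0,0,0],255],[[0.6,4,0],[0,0,0],255],[[0.5,0,0],[0,0.2,0],255]]'; python3 -c "
from h import *
look('t8')"
```

```text
clock: 16.45
position: [0.5413, 0.1519, 0.0406]
ee_rot: [0.747, 0.665, 0.0, 0.004]
ft_force: [-0.5, 0.1, 0.0]
grip_width: -0.001
supply dock x -15.3 y 5.1 mm yaw 0.0199  width 273.6
farL dock [ 57.2 131.6] world [0.7198 0.1522]
farR dock [  62.1 -118.4] world [ 0.7054 -0.0974]
bufL dock [-100.6  119.5] world [0.5615 0.1523]
bufR dock [ -96.  -112.5] world [ 0.5482 -0.0793]
```

```bash
python3 -m pendant '[[[0.6,0,0],[0,0,0],255],[[0.5,-0.05,0],[0,-0.2,0],255],[[0.6,-0.1,0.1],[0,-0.3,0],255]]';  python3 -m pendant '[[[0.5,-0.1,0.1],[0,-0.3,0],255]]';  python3 -m pendant '[[[0.5,-0.1,0.1],[0,-0.3,0],255]]'
```

```text
clock: 16.88
position: [0.5583, 0.1464, 0.041]
ee_rot: [0.748, 0.664, 0.002, 0.007]
ft_force: [-5.8, 3.5, -2.1]
grip_width: 0.001
clock: 17.0
position: [0.5618, 0.1457, 0.0412]
ee_rot: [0.748, 0.663, 0.003, 0.007]
ft_force: [-6.7, 4.6, -1.4]
grip_width: 0.0
clock: 17.12
position: [0.565, 0.1451, 0.0413]
ee_rot: [0.748, 0.664, 0.004, 0.007]
ft_force: [-6.0, 4.8, -2.5]
grip_width: -0.001
```

```bash
python3 -m pendant '[[[-3,0,-0.1],[0,0.5,0],255],[[-0.8,-4.5,0],[0,0.3,0],255],[[-0.8,-4.5,0],[0,0,0],255],[[-0.3,-4.5,0],[0,0,0],255],[[0,-4.3,0],[0,0,0],255],[[0,-3.9,0],[0,0,0],255],[[0.9,0,0],[0,0.2,0],255]]'; python3 -c "
from h import *
look('t9')"
```

```text
clock: 18.0
position: [0.5231, -0.084, 0.0412]
ee_rot: [0.751, 0.661, -0.002, 0.002]
ft_force: [0.6, 0.4, -1.2]
grip_width: 0.004
supply dock x -9.6 y 1.8 mm yaw -0.0234  width 274.0
farL dock [ 68.3 125. ] world [0.7304 0.1447]
farR dock [  62.5 -125. ] world [ 0.7052 -0.104 ]
bufL dock [-89.8 119.7] world [0.5723 0.1517]
bufR dock [ -95.3 -112.3] world [ 0.5489 -0.0792]
```

```bash
python3 -m pendant '[[[0.7,0.2,-0.1],[0,0.2,0],255],[[0.7,0,0],[0,0,0],255],[[0.5,0,0],[0,-0.2,0],255],[[0.5,0,0.1],[0,-0.3,0],255]]';  python3 -m pendant '[[[0.5,-0.05,0.1],[0,-0.3,0],255]]';  python3 -m pendant '[[[0.4,-0.05,0.1],[0,-0.3,0],255]]'
```

```text
clock: 18.55
position: [0.5462, -0.0783, 0.0397]
ee_rot: [0.749, 0.663, -0.003, 0.001]
ft_force: [-7.7, -4.4, -0.5]
grip_width: -0.002
clock: 18.68
position: [0.5491, -0.0789, 0.0397]
ee_rot: [0.749, 0.663, -0.003, 0.001]
ft_force: [-8.1, -1.3, 1.3]
grip_width: 0.0
clock: 18.8
position: [0.5508, -0.0794, 0.0397]
ee_rot: [0.749, 0.663, -0.003, 0.001]
ft_force: [-9.3, -1.8, 3.3]
grip_width: 0.001
```

```bash
for i in 1; do python3 -m pendant '[[[0.4,-0.05,0.1],[0,-0.3,0],255]]'; done;  python3 -m pendant '[[[0.4,-0.05,0.1],[0,-0.3,0],255]]';  python3 -m pendant '[[[0.35,-0.05,0.1],[0,-0.3,0],255]]'
```

```text
clock: 18.92
position: [0.5524, -0.08, 0.0396]
ee_rot: [0.749, 0.663, -0.003, 0.001]
ft_force: [-8.5, -1.9, 2.5]
grip_width: -0.002
clock: 19.05
position: [0.554, -0.0805, 0.0396]
ee_rot: [0.749, 0.663, -0.003, 0.001]
ft_force: [-16.0, 0.5, 6.4]
grip_width: 0.002
clock: 19.18
position: [0.5539, -0.0805, 0.0396]
ee_rot: [0.749, 0.663, -0.004, -0.0]
ft_force: [-18.5, 2.1, 12.1]
grip_width: -0.0
```

```bash
python3 -m pendant '[[[-3,0,0],[0,0.2,0],255],[[0,4.4,0],[0,-0.3,0],255],[[0.5,4.4,0],[0,0,0],255],[[0.7,4.4,0],[0,0,0],255],[[0.6,4.4,0],[0,0,0],255],[[0.6,3.8,0],[0,0,0],255],[[0.5,0,0],[0,0.2,0],255]]'; python3 -c "
from h import *
look('t10')"
```

```text
clock: 20.05
position: [0.5518, 0.1448, 0.0394]
ee_rot: [0.747, 0.665, -0.004, -0.001]
ft_force: [-0.0, -0.7, 0.1]
grip_width: -0.002
supply dock x -3.5 y 3.5 mm yaw 0.0277  width 272.5
farL dock [ 68.  130.6] world [0.7305 0.1503]
farR dock [  74.9 -119.3] world [ 0.7181 -0.0994]
bufL dock [-89.7 117.2] world [0.5722 0.1492]
bufR dock [ -83.3 -114.7] world [ 0.5607 -0.0825]
```

```bash
python3 -m pendant '[[[0.7,0.2,0.1],[0,-0.1,0],255],[[0.5,0,0],[0,-0.2,0],255],[[0.4,-0.05,0.1],[0,-0.3,0],255]]';  python3 -m pendant '[[[0.4,-0.05,0.1],[0,-0.3,0],255]]';  python3 -m pendant '[[[0.4,-0.05,0.1],[0,-0.3,0],255]]';  python3 -m pendant '[[[0.35,-0.05,0.1],[0,-0.3,0],255]]'
```

```text
clock: 20.48
position: [0.5675, 0.1429, 0.0408]
ee_rot: [0.748, 0.663, -0.002, 0.001]
ft_force: [-5.4, 3.3, -2.4]
grip_width: 0.0
clock: 20.6
position: [0.5699, 0.1426, 0.0409]
ee_rot: [0.748, 0.663, -0.001, 0.002]
ft_force: [-4.9, 3.8, -2.9]
grip_width: -0.003
clock: 20.72
position: [0.5717, 0.1426, 0.0408]
ee_rot: [0.748, 0.663, -0.0, 0.002]
ft_force: [-14.3, 5.1, 3.4]
grip_width: -0.002
clock: 20.85
position: [0.5717, 0.1426, 0.0407]
ee_rot: [0.748, 0.663, -0.001, 0.0]
ft_force: [-19.9, 3.7, 9.9]
grip_width: 0.0
```

```bash
python3 -m pendant '[[[0.28,-0.02,0.1],[0,-0.1,0],255]]';  python3 -m pendant '[[[0.28,-0.02,0.1],[0,-0.1,0],255]]';  python3 -m pendant '[[[0.28,-0.02,0.1],[0,-0.1,0],255]]'
```

```text
clock: 20.98
position: [0.5715, 0.1427, 0.0409]
ee_rot: [0.748, 0.663, -0.003, -0.001]
ft_force: [-12.0, 3.1, 3.6]
grip_width: 0.007
clock: 21.1
position: [0.5714, 0.1427, 0.0409]
ee_rot: [0.748, 0.663, -0.004, -0.003]
ft_force: [-11.2, 3.1, 3.5]
grip_width: 0.001
clock: 21.22
position: [0.5712, 0.1426, 0.0409]
ee_rot: [0.748, 0.663, -0.006, -0.005]
ft_force: [-12.2, 3.3, 4.3]
grip_width: -0.002
```

```bash
python3 -m pendant '[[[0.36,-0.02,0.08],[0,-0.3,0],255]]';  python3 -m pendant '[[[0.36,-0.02,0.08],[0,-0.3,0],255],[[0.36,-0.02,0.08],[0,-0.3,0],255]]';  python3 -m pendant '[[[0.36,-0.02,0.08],[0,-0.3,0],255],[[0.36,-0.02,0.08],[0,-0.3,0],255]]'
```

```text
clock: 21.35
position: [0.5713, 0.1427, 0.0409]
ee_rot: [0.748, 0.663, -0.007, -0.006]
ft_force: [-18.4, 3.5, 11.9]
grip_width: -0.004
clock: 21.6
position: [0.5711, 0.1427, 0.041]
ee_rot: [0.748, 0.663, -0.008, -0.009]
ft_force: [-16.8, 2.9, 8.3]
grip_width: -0.0
clock: 21.85
position: [0.5709, 0.1428, 0.041]
ee_rot: [0.748, 0.664, -0.01, -0.011]
ft_force: [-17.3, 3.1, 9.1]
grip_width: -0.003
```

```bash
python3 -m pendant '[[[0.34,-0.02,0.08],[0,-0.5,0],255]]';python3 -m pendant '[[[0.34,-0.02,0.08],[0,-0.5,0],255],[[0.34,-0.02,0.08],[0,-0.5,0],255],[[0.34,-0.02,0.08],[0,-0.5,0],255],[[0.34,-0.02,0.08],[0,-0.5,0],255]]'; python3 -m pendant '[[[-3,0,0],[0,-0.5,0],255],[[-0.8,-4.5,0],[0,-0.7,0],255],[[-0.7,-4.5,0],[0,0,0],255],[[-0.3,-4.5,0],[0,0,0],255],[[0,-4.3,0],[0,0,0],255],[[0,-3.9,0],[0,0,0],255],[[0.9,0,0],[0,0,0],255]]'; python3 -c "
from h import *
look('t11')"
```

```text
clock: 21.98
position: [0.571, 0.1428, 0.041]
ee_rot: [0.748, 0.664, -0.009, -0.011]
ft_force: [-13.8, 2.7, 7.4]
grip_width: -0.002
clock: 22.48
position: [0.5711, 0.1429, 0.041]
ee_rot: [0.748, 0.664, -0.006, -0.01]
ft_force: [-14.9, 2.3, 7.0]
grip_width: 0.003
clock: 23.35
position: [0.5295, -0.0862, 0.0419]
ee_rot: [0.751, 0.661, 0.003, -0.002]
ft_force: [-0.1, 0.4, 0.7]
grip_width: -0.0
supply dock x 0.1 y 2.1 mm yaw -0.0002  width 273.2
farL dock [ 75.1 127.1] world [0.7373 0.1463]
farR dock [  75.  -122.9] world [ 0.7179 -0.103 ]
bufL dock [-82.9 118.1] world [0.5791 0.1496]
bufR dock [ -83.  -113.9] world [ 0.5611 -0.0817]
```

Both far corners read square (yaw ~0). Next I'll press the right corner home and hold.

```bash
python3 -m pendant '[[[0.9,0.4,-0.1],[0,0,0],255],[[0.7,0,0],[0,0,0],255],[[0.5,0,0],[0,0,0],255]]';  python3 -m pendant '[[[0.35,0,0.05],[0,-0.3,0],255]]';  python3 -m pendant '[[[0.36,-0.02,0.08],[0,-0.3,0],255]]';  python3 -m pendant '[[[0.36,-0.02,0.08],[0,-0.3,0],255]]'
```

```text
clock: 23.78
position: [0.5538, -0.0772, 0.0406]
ee_rot: [0.749, 0.663, 0.004, -0.003]
ft_force: [-0.1, -0.2, -0.2]
grip_width: 0.001
clock: 23.9
position: [0.555, -0.077, 0.0404]
ee_rot: [0.748, 0.663, 0.004, -0.003]
ft_force: [-21.3, -0.6, 16.0]
grip_width: -0.0
clock: 24.02
position: [0.555, -0.0769, 0.0403]
ee_rot: [0.748, 0.663, 0.003, -0.004]
ft_force: [-21.1, 2.0, 15.0]
grip_width: -0.006
clock: 24.15
position: [0.5548, -0.0769, 0.0403]
ee_rot: [0.748, 0.663, 0.002, -0.006]
ft_force: [-17.8, 2.0, 13.9]
grip_width: 0.002
```

```bash
python3 -m pendant '[[[0.34,-0.02,0.15],[0,-0.3,0],255]]';  python3 -m pendant '[[[0.36,-0.02,0.12],[0,-0.3,0],255]]'; python3 -m pendant '[[[0.37,-0.02,0.1],[0,-0.3,0],255]]'; python3 -m pendant '[[[0.37,-0.02,0.1],[0,-0.3,0],255],[[0.37,-0.02,0.1],[0,-0.3,0],255]]'
```

```text
clock: 24.28
position: [0.5547, -0.0769, 0.0406]
ee_rot: [0.748, 0.663, 0.002, -0.007]
ft_force: [-10.3, 0.0, -1.9]
grip_width: -0.002
clock: 24.4
position: [0.5547, -0.0769, 0.0405]
ee_rot: [0.748, 0.663, 0.001, -0.008]
ft_force: [-13.6, 1.0, 5.7]
grip_width: -0.002
clock: 24.52
position: [0.5547, -0.0768, 0.0405]
ee_rot: [0.749, 0.663, 0.001, -0.009]
ft_force: [-17.2, 0.6, 10.1]
grip_width: 0.001
clock: 24.78
position: [0.5545, -0.0768, 0.0405]
ee_rot: [0.749, 0.663, -0.001, -0.012]
ft_force: [-16.2, 0.9, 9.7]
grip_width: -0.001
```

```bash
python3 -m pendant '[[[0.37,-0.02,0.1],[0,-0.35,0],255],[[0.37,-0.02,0.1],[0,-0.35,0],255],[[0.37,-0.02,0.1],[0,-0.35,0],255]]'; python3 -m pendant '[[[0.37,-0.02,0.1],[0,-0.35,0],255],[[0.37,-0.02,0.1],[0,-0.35,0],255],[[0.37,-0.02,0.1],[0,-0.35,0],255]]'
```

```text
clock: 25.15
position: [0.5544, -0.0767, 0.0406]
ee_rot: [0.749, 0.663, -0.002, -0.015]
ft_force: [-16.5, 0.9, 9.1]
grip_width: -0.002
clock: 25.52
position: [0.5542, -0.0766, 0.0407]
ee_rot: [0.749, 0.663, -0.002, -0.019]
ft_force: [-15.1, 1.4, 8.5]
grip_width: -0.002
```

```bash
python3 -m pendant '[[[-3,0,0],[-0.7,-0.8,0],255],[[0,4.4,0],[-0.7,-0.8,0],255],[[0.6,4.4,0],[0,0,0],255],[[0.7,4.4,0],[0,0,0],255],[[0.7,4.4,0],[0,0,0],255],[[0.6,3.8,0],[0,0,0],255],[[0.6,0,0],[0,0,0],255],[[0.5,0,0],[0,0,0],255]]'; python3 -c "
from h import *
look('t12')"
```

```text
clock: 26.52
position: [0.56, 0.146, 0.0407]
ee_rot: [0.748, 0.664, 0.0, 0.0]
ft_force: [0.0, -0.5, 0.3]
grip_width: -0.002
supply dock x 0.2 y 1.9 mm yaw 0.0001  width 273.1
farL dock [ 75.2 126.9] world [0.7374 0.1461]
farR dock [  75.2 -123.1] world [ 0.718  -0.1032]
bufL dock [-82.8 117.9] world [0.5791 0.1493]
bufR dock [ -82.8 -114.1] world [ 0.5612 -0.082 ]
```

View pics/t12.png

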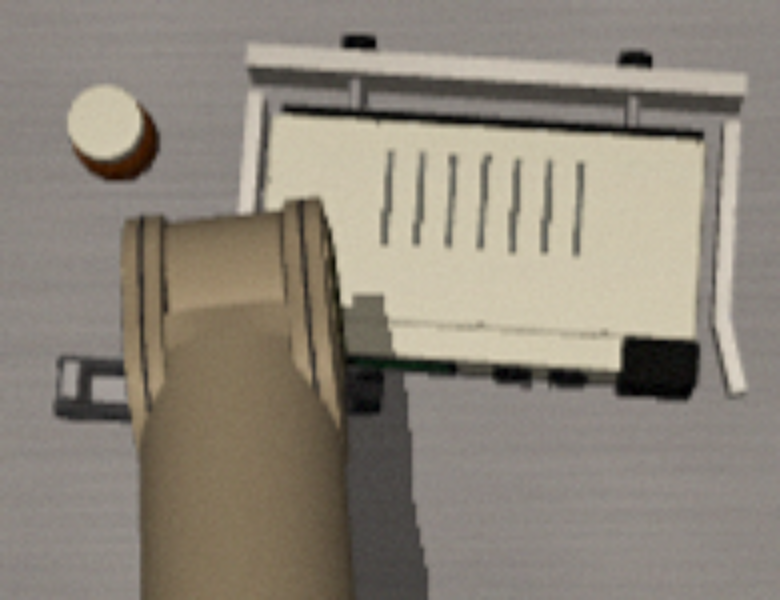

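The supply is square against the bar, with its far edge running along the bar from (285,108) to (703,135). I'll re-press the left corner gently to confirm.

```bash
python3 -m pendant '[[[0.7,0,0],[0,0,0],255],[[0.4,0,0.05],[0,-0.1,0],255]]';  python3 -m pendant '[[[0.3,-0.02,0.1],[0,-0.3,0],255]]';  python3 -m pendant '[[[0.35,-0.02,0.1],[0,-0.3,0],255]]'; python3 -m pendant '[[[0.36,-0.02,0.1],[0,-0.3,0],255]]'
```

```text
clock: 26.82
position: [0.5718, 0.1445, 0.0413]
ee_rot: [0.749, 0.663, 0.001, 0.001]
ft_force: [-12.8, 3.5, 2.7]
grip_width: -0.003
clock: 26.95
position: [0.5719, 0.1445, 0.0413]
ee_rot: [0.749, 0.663, 0.0, -0.0]
ft_force: [-17.8, 4.4, 5.4]
grip_width: 0.002
clock: 27.08
position: [0.5718, 0.1446, 0.0412]
ee_rot: [0.749, 0.663, -0.001, -0.001]
ft_force: [-17.6, 1.6, 8.1]
grip_width: 0.001
clock: 27.2
position: [0.5717, 0.1446, 0.0412]
ee_rot: [0.749, 0.663, -0.002, -0.002]
ft_force: [-17.0, 1.8, 8.8]
grip_width: -0.001
```

```bash
python3 -m pendant '[[[0.36,-0.02,0.1],[0,-0.3,0],255],[[0.36,-0.02,0.1],[0,-0.3,0],255],[[0.36,-0.02,0.1],[0,-0.35,0],255]]'; python3 -m pendant '[[[0.36,-0.02,0.1],[0,-0.35,0],255],[[0.36,-0.02,0.1],[0,-0.35,0],255],[[0.36,-0.02,0.1],[0,-0.35,0],255],[[0.36,-0.02,0.1],[0,-0.35,0],255]]'; python3 -m pendant '[[[-3,0,0],[0,-0.5,0],255],[[-2,0,3],[0,-0.3,0],255],[[0,0,4],[0,0,0],255]]'; python3 -c "
from h import *
look('t13')
c=dict(np.load('last.npz'));P=cloud(c);z=P[...,2]
v,u=np.mgrid[0:480,0:640]
m=(u<290)&(u>222)&(v>215)&(v<245)&(z>.055)&(z<.075);print('tab px',m.sum())
if m.sum():
  r=cv2.minAreaRect(np.stack([u[m],v[m]],1).astype(np.float32));print([np.round(ray(c,*p,.065)[:2],4).tolist() for p in cv2.boxPoints(r)])
"
```

```text
clock: 27.58
position: [0.5715, 0.1446, 0.0413]
ee_rot: [0.748, 0.663, -0.004, -0.005]
ft_force: [-15.9, 1.4, 7.2]
grip_width: -0.002
clock: 28.08
position: [0.5713, 0.1446, 0.0414]
ee_rot: [0.748, 0.664, -0.007, -0.008]
ft_force: [-14.5, 1.3, 6.8]
grip_width: -0.004
clock: 28.45
position: [0.5178, 0.1421, 0.1099]
ee_rot: [0.749, 0.663, -0.005, -0.004]
ft_force: [1.3, 0.5, 0.5]
grip_width: 0.001
supply dock x 0.0 y 2.1 mm yaw -0.0011  width 273.4
farL dock [ 75.2 127. ] world [0.7374 0.1462]
farR dock [  74.9 -123. ] world [ 0.7177 -0.103 ]
bufL dock [-82.9 118.2] world [0.5791 0.1497]
bufR dock [ -83.1 -113.8] world [ 0.5609 -0.0816]
tab px 42
[[0.5806, 0.2898], [0.5805, 0.2797], [0.5603, 0.2795], [0.5604, 0.2896]]
```

View pics/t13.png

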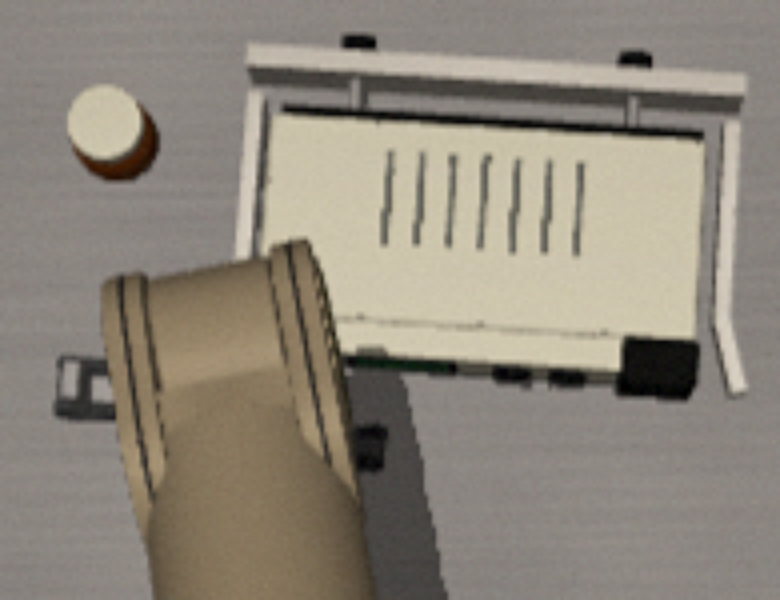

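```bash
python3 -m pendant '[[[0.5,4.5,0.5],[0,-0.3,0.5],255],[[1.5,4.5,0],[0,-0.2,0.5],255],[[1.7,4.5,0],[0,0,0.5],255],[[1.2,4.5,0],[0,0,0],255],[[0.2,0.5,0],[0,0,0],255]]'
```

```text
clock: 29.12
position: [0.576, 0.3307, 0.1231]
ee_rot: [0.742, 0.67, 0.006, -0.0]
ft_force: [0.7, -0.6, 0.8]
grip_width: -0.002
```

```bash
python3 -m pendant '[[[-0.5,0,-4],[0,0,0],255],[[0,0,-3],[0,0,0],255],[[0,0,0],[0,0,0],255]]'; python3 -m pendant '[[[0,-0.8,0],[0,0,0],255],[[0,-0.8,0],[0,0,0],255],[[0,-0.6,0],[0,0,0],255]]'; python3 -c "
from h import *
look('t14')"
```

```text
clock: 29.5
position: [0.5727, 0.3282, 0.0517]
ee_rot: [0.743, 0.669, 0.006, 0.0]
ft_force: [-0.1, 0.9, -0.0]
grip_width: -0.0
clock: 29.88
position: [0.575, 0.304, 0.0554]
ee_rot: [0.744, 0.668, 0.008, 0.001]
ft_force: [0.6, 0.2, 1.3]
grip_width: 0.001
supply dock x 0.1 y 2.0 mm yaw 0.0011  width 273.7
farL dock [ 75.  127.1] world [0.7372 0.1463]
farR dock [  75.2 -122.9] world [ 0.7181 -0.103 ]
bufL dock [-83.  117.9] world [0.579  0.1494]
bufR dock [ -82.8 -114.1] world [ 0.5612 -0.0819]
```

View pics/t14.png

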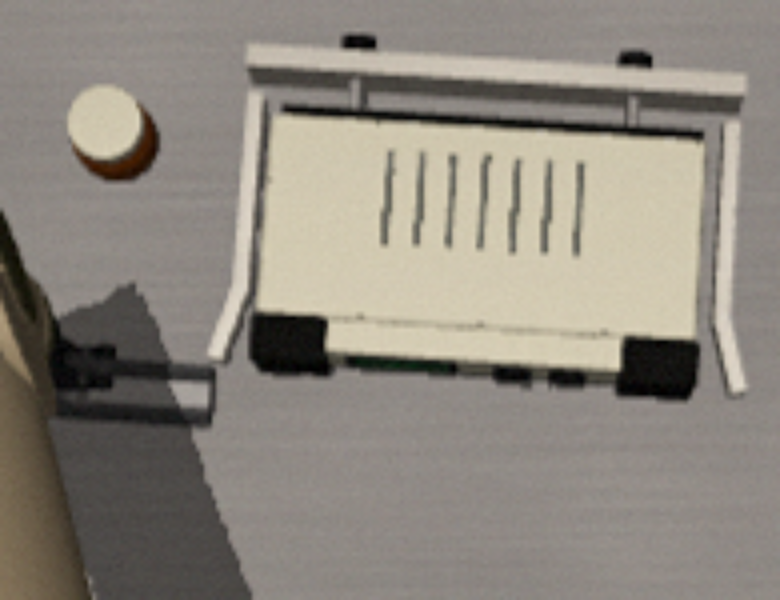

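```bash
python3 -m pendant '[[[-0.6,-0.4,-0.6],[0,0,0],255],[[-0.1,-0.6,-0.1],[0,0,0],255],[[-0.1,-0.8,-0.1],[0,0,0],255]]'; python3 -m pendant '[[[-0.15,-1,-0.1],[0,0,0],255],[[-0.15,-1,-0.1],[0,0,0],255]]'
```

```text
clock: 30.3
position: [0.5668, 0.2858, 0.0478]
ee_rot: [0.744, 0.669, 0.009, 0.001]
ft_force: [0.6, 2.5, 1.3]
grip_width: -0.002
clock: 30.55
position: [0.5647, 0.2654, 0.0469]
ee_rot: [0.743, 0.669, 0.011, 0.001]
ft_force: [0.8, 1.9, 9.1]
grip_width: 0.002
```

```bash
python3 -m pendant '[[[0,0,0.6],[0,0,0],255],[[0,0,0.6],[0,0,0],255]]'; python3 -m pendant '[[[-0.1,-1,0],[0,0,0],255],[[-0.1,-1,0],[0,0,0],255]]'
```

```text
clock: 30.8
position: [0.5643, 0.2631, 0.0589]
ee_rot: [0.744, 0.668, 0.01, 0.001]
ft_force: [0.8, -0.2, -0.5]
grip_width: -0.001
clock: 31.05
position: [0.562, 0.2424, 0.059]
ee_rot: [0.744, 0.668, 0.009, 0.001]
ft_force: [0.3, -0.1, 0.6]
grip_width: 0.002
```

```bash
python3 -c "
from h import *
look('t15')
from workcell import manip
c=manip.camera('scene');cv2.imwrite('pics/s15.png',cv2.resize(c['pixels'][170:320,280:480,::-1],None,fx=4,fy=4))"
```

```text
supply dock x 0.1 y 2.0 mm yaw 0.0003  width 273.4
farL dock [ 75.  127.1] world [0.7373 0.1463]
farR dock [  75.1 -122.9] world [ 0.718 -0.103]
bufL dock [-83. 118.] world [0.579  0.1495]
bufR dock [ -82.9 -114. ] world [ 0.5611 -0.0818]
```

View pics/s15.png

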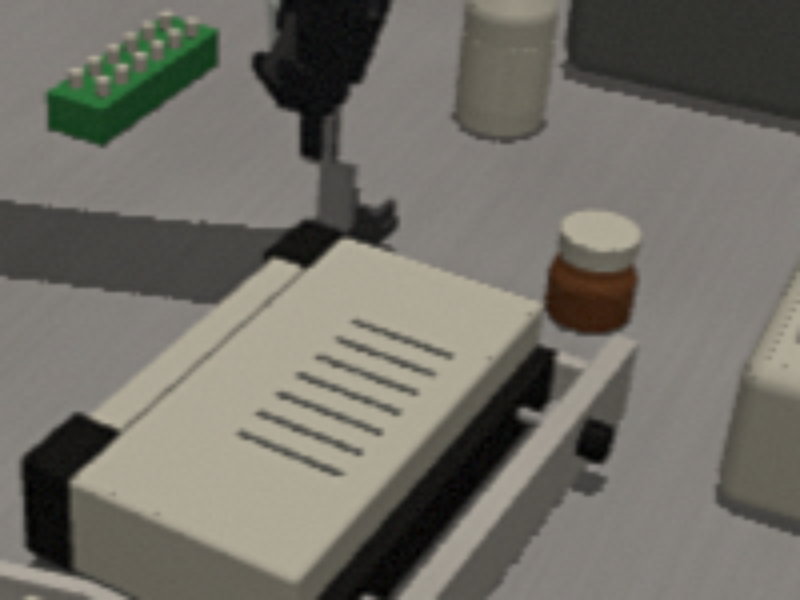

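View pics/t15.png

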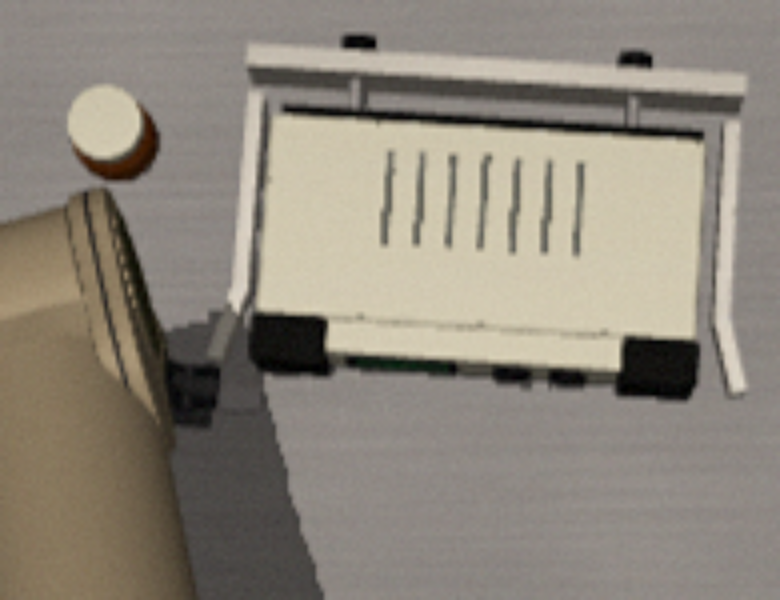

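Scene view: the fingertips (around zoom (315,150)) are just behind the tab at (338,195), and the tab has moved towards the bay. I'll keep pushing.

```bash
python3 -m pendant '[[[0.1,-0.7,-0.1],[0,0,0],255],[[0,-0.7,-0.1],[0,0,0],255]]'; python3 -m pendant '[[[-0.05,-0.6,0],[0,0,0],255]]'; python3 -m pendant '[[[-0.05,-0.5,0],[0,0,0],255]]';python3 -m pendant '[[[-0.05,-0.5,0],[0,0,0],255]]'
```

```text
clock: 31.4
position: [0.5631, 0.2271, 0.0568]
ee_rot: [0.744, 0.668, 0.009, 0.001]
ft_force: [-0.1, -0.2, -0.9]
grip_width: -0.001
clock: 31.52
position: [0.5625, 0.2205, 0.0566]
ee_rot: [0.744, 0.668, 0.009, 0.001]
ft_force: [0.0, -0.4, 0.3]
grip_width: -0.005
clock: 31.65
position: [0.562, 0.215, 0.0565]
ee_rot: [0.744, 0.668, 0.009, 0.001]
ft_force: [0.3, -0.1, 0.4]
grip_width: -0.003
clock: 31.78
position: [0.5615, 0.2097, 0.0566]
ee_rot: [0.744, 0.668, 0.009, 0.001]
ft_force: [0.5, -0.5, 0.3]
grip_width: -0.005
```

```bash
python3 -c "
from h import *
from workcell import manip
c=manip.camera('scene');cv2.imwrite('pics/s16.png',cv2.resize(c['pixels'][190:260,310:410,::-1],None,fx=8,fy=8,interpolation=cv2.INTER_CUBIC));np.savez('ls.npz',**c)"
```

```text
(no output)
```

View pics/s16.png

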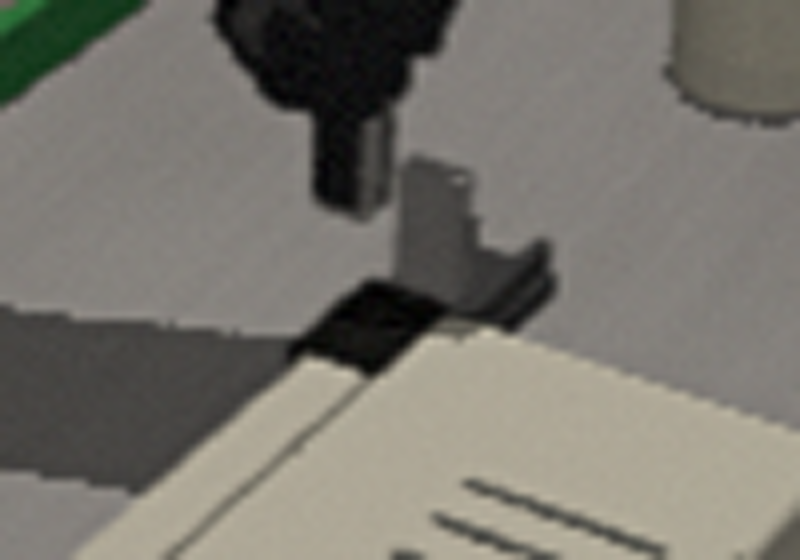

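```bash
python3 -m pendant '[[[0,0,3],[0,0,0],255],[[0,0,4],[0,0,0],255],[[-3,0,2],[0,0,0],255],[[-5,0,0],[0,0,0],255],[[-5,0,0],[0,0,0],255]]'; python3 -c "
from h import *
c=dict(np.load('ls.npz'));print('tab scene',ray(c,310+440/8,190+168/8,.065))
look('t17')
c=dict(np.load('last.npz'));P=cloud(c);z=P[...,2]
v,u=np.mgrid[0:480,0:640]
m=(u<290)&(u>222)&(v>215)&(v<245)&(z>.055)&(z<.075);print('tab px',m.sum())
if m.sum():
  n,l,s,ce=cv2.connectedComponentsWithStats(m.astype(np.uint8))
  for i in range(1,n):
    ys,xs=np.where(l==i);r=cv2.minAreaRect(np.stack([xs,ys],1).astype(np.float32));print(s[i,4],[np.round(ray(c,*p,.065)[:2],4).tolist() for p in cv2.boxPoints(r)])
"
```

```text
clock: 32.45
position: [0.4306, 0.2075, 0.1489]
ee_rot: [0.745, 0.667, 0.009, 0.002]
ft_force: [-0.7, -0.0, 0.6]
grip_width: -0.004
tab scene [0.5749531 0.2540571 0.065    ]
supply dock x 0.1 y 2.0 mm yaw 0.0002  width 273.4
farL dock [ 75.  127.1] world [0.7372 0.1463]
farR dock [  75.1 -122.9] world [ 0.7179 -0.103 ]
bufL dock [-83. 118.] world [0.579  0.1495]
bufR dock [ -82.9 -114. ] world [ 0.5611 -0.0818]
tab px 153
112 [[0.6046, 0.1719], [0.6042, 0.1418], [0.5789, 0.1419], [0.5793, 0.1719]]
41 [[0.5777, 0.2571], [0.5776, 0.2471], [0.5574, 0.2469], [0.5575, 0.257]]
```

View pics/t17.png

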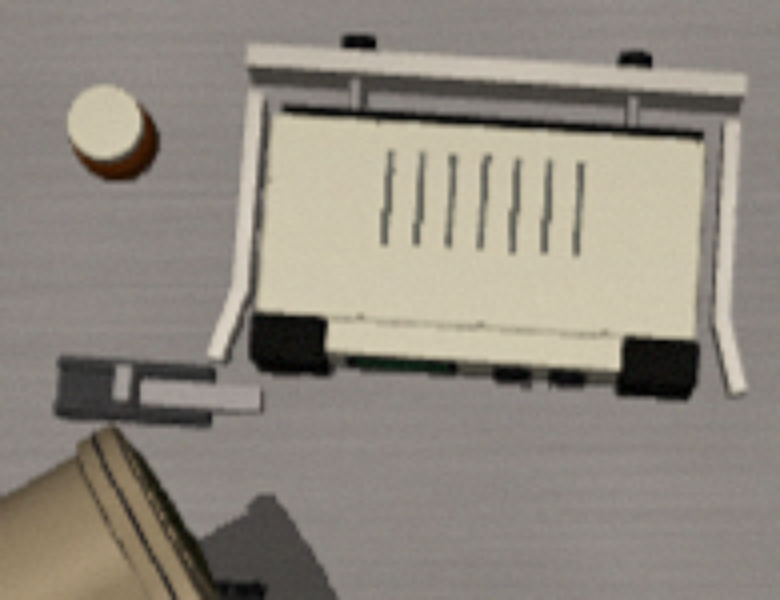

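```bash
python3 -c "
from h import *
c=dict(np.load('ls.npz'));P=cloud(c)
for zx,zy in((330,200),(370,210),(375,150),(325,150),(440,200),(420,270)):
  u,v=310+zx/8,190+zy/8;print(zx,zy,np.round(P[int(v),int(u)],3))
"
```

```text
330 200 [0.562 0.198 0.078]
370 210 [0.574 0.203 0.075]
375 150 [0.571 0.205 0.096]
325 150 [0.558 0.2   0.095]
440 200 [0.579 0.247 0.058]
420 270 [0.572 0.248 0.032]
```

```bash
python3 -m pendant '[[[4.5,3.3,0],[0,0,0],255],[[4.5,3.3,0],[0,0,0],255],[[4,2.7,0],[0,0,0],255],[[0.4,0,-4],[0,0,0],255],[[0,0,-4],[0,0,0],255],[[0,0,-1.5],[0,0,0],255],[[0,0,0],[0,0,0],255]]'; python3 -c "
from h import *
from workcell import manip
c=manip.camera('scene');P=cloud(c);np.savez('ls.npz',**c);cv2.imwrite('pics/s18.png',cv2.resize(c['pixels'][170:240,310:410,::-1],None,fx=8,fy=8,interpolation=cv2.INTER_CUBIC))
o=manip.get_obs()['position'];m=(np.abs(P[...,0]-o[0])<.03)&(np.abs(P[...,1]-o[1])<.02)&(P[...,2]>.012)&(P[...,2]<.14)
print(np.round(P[m][np.argsort(P[m][:,2])][:12],3))"
```

```text
clock: 33.38
position: [0.5615, 0.306, 0.0527]
ee_rot: [0.743, 0.669, 0.011, -0.002]
ft_force: [0.2, -0.5, 1.4]
grip_width: 0.001
[[0.579 0.29  0.012]
 [0.573 0.298 0.012]
 [0.582 0.291 0.012]
 [0.578 0.301 0.012]
 [0.575 0.299 0.013]
 [0.58  0.295 0.013]
 [0.578 0.288 0.013]
 [0.571 0.295 0.014]
 [0.576 0.291 0.014]
 [0.57  0.297 0.015]
 [0.569 0.3   0.016]
 [0.569 0.3   0.02 ]]
```

View pics/s18.png

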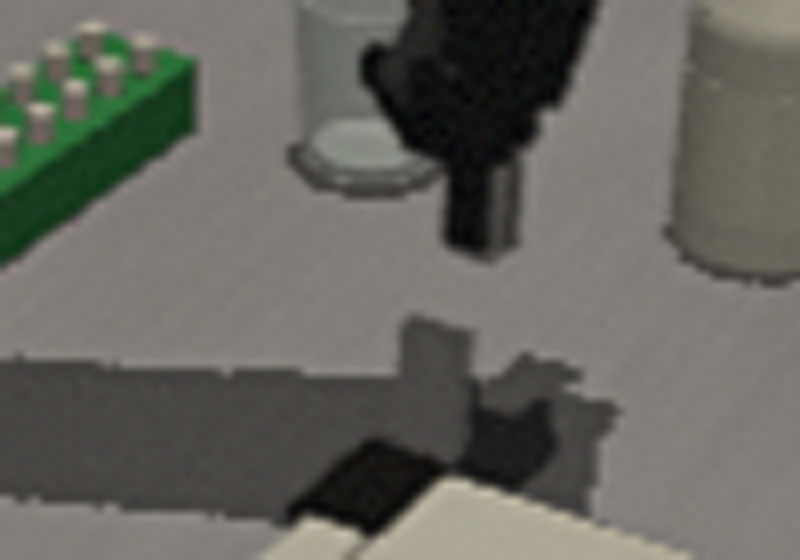

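```bash
python3 -c "
from h import *
c=dict(np.load('ls.npz'));P=cloud(c)
for zx,zy in((465,235),(500,240),(500,190),(440,370)):
  u,v=310+zx/8,170+zy/8;print(np.round(P[int(v),int(u)],3))"
```

```text
[0.564 0.295 0.078]
[0.573 0.3   0.075]
[0.573 0.298 0.096]
[0.579 0.247 0.055]
```

```bash
python3 -m pendant '[[[0.6,0,-1.5],[0,0,0],255]]'; python3 -m pendant '[[[0,0,-1],[0,0,0],255],[[0,0,-0.4],[0,0,0],255]]'; python3 -c "
from h import *
from workcell import manip
c=manip.camera('scene');np.savez('ls.npz',**c);cv2.imwrite('pics/s19.png',cv2.resize(c['pixels'][170:240,310:410,::-1],None,fx=8,fy=8,interpolation=cv2.INTER_CUBIC))"
```

```text
clock: 33.55
position: [0.5694, 0.3074, 0.0408]
ee_rot: [0.743, 0.67, 0.014, -0.001]
ft_force: [0.8, -0.8, -0.7]
grip_width: 0.002
clock: 33.8
position: [0.5699, 0.3074, 0.0261]
ee_rot: [0.743, 0.669, 0.014, -0.001]
ft_force: [0.2, -0.6, 0.1]
grip_width: 0.002
```

View pics/s19.png

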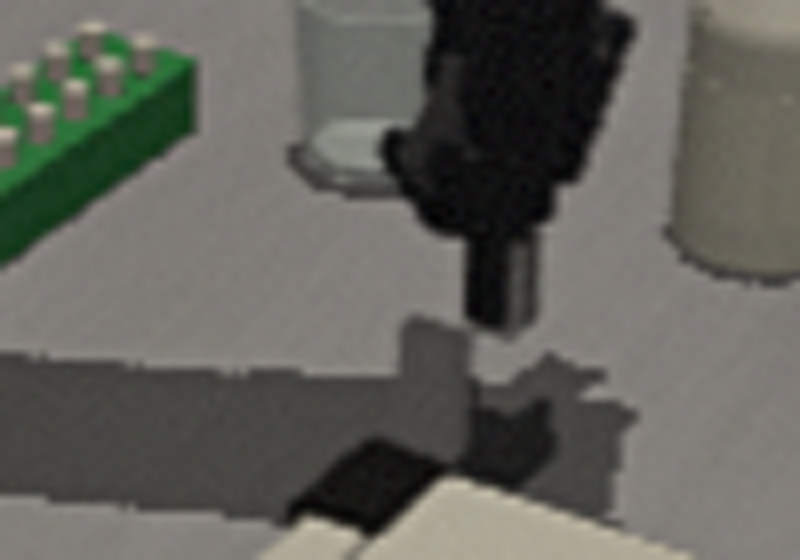

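```bash
python3 -m pendant '[[[0,-1,-0.4],[0,0,0],255],[[0,-1.2,-0.1],[0,0,0],255],[[-0.1,-0.8,-0.05],[0,0,0],255]]'; python3 -m pendant '[[[-0.1,-0.7,-0.05],[0,0,0],255],[[-0.1,-0.7,-0.05],[0,0,0],255]]'; python3 -m pendant '[[[-0.1,-0.7,-0.05],[0,0,0],255]]'
```

```text
clock: 34.22
position: [0.5689, 0.2752, 0.0203]
ee_rot: [0.743, 0.669, 0.014, -0.001]
ft_force: [0.8, 1.1, -0.2]
grip_width: 0.0
clock: 34.48
position: [0.5674, 0.2607, 0.02]
ee_rot: [0.743, 0.669, 0.015, -0.001]
ft_force: [1.4, 2.0, 0.6]
grip_width: 0.002
clock: 34.6
position: [0.5668, 0.2538, 0.02]
ee_rot: [0.743, 0.669, 0.016, -0.001]
ft_force: [1.5, 1.4, 1.8]
grip_width: 0.003
```

Contact shows about 2 N along y, so the bolt is sliding.

```bash
python3 -m pendant '[[[-0.1,-0.7,0],[0,0,0],255],[[-0.1,-0.7,0],[0,0,0],255]]'; python3 -m pendant '[[[-0.05,-0.6,0],[0,0,0],255]]'; python3 -m pendant '[[[-0.05,-0.5,0],[0,0,0],255]]'; python3 -m pendant '[[[-0.05,-0.5,0],[0,0,0],255]]'; python3 -m pendant '[[[-0.05,-0.4,0],[0,0,0],255]]'
```

```text
clock: 34.85
position: [0.5648, 0.2392, 0.0201]
ee_rot: [0.743, 0.67, 0.016, -0.001]
ft_force: [2.5, 1.4, -0.2]
grip_width: 0.001
clock: 34.98
position: [0.5643, 0.2327, 0.0201]
ee_rot: [0.743, 0.67, 0.016, -0.001]
ft_force: [2.1, 2.1, 0.5]
grip_width: -0.002
clock: 35.1
position: [0.5642, 0.2321, 0.0206]
ee_rot: [0.742, 0.671, 0.019, -0.002]
ft_force: [9.0, 25.0, -9.7]
grip_width: -0.002
clock: 35.22
position: [0.5641, 0.2325, 0.0208]
ee_rot: [0.74, 0.672, 0.022, -0.004]
ft_force: [10.5, 19.8, -13.5]
grip_width: -0.0
clock: 35.35
position: [0.564, 0.2329, 0.021]
ee_rot: [0.739, 0.673, 0.024, -0.005]
ft_force: [6.4, 13.8, -7.0]
grip_width: -0.003
```

```bash
python3 -m pendant '[[[0.2,3,0],[0,0,0],255],[[0.2,3,1],[0,0,0],255],[[0,2,5],[0,0,0],255],[[0,0,5],[0,0,0],255],[[-5,0,3],[0,0,0],255],[[-5,2,0],[0,0,0],255],[[-5,3,0],[0,0,0],255],[[-5,3,0],[0,0,0],255]]'; python3 -c "
from h import *
look('t20')
c=dict(np.load('last.npz'));P=cloud(c);z=P[...,2]
v,u=np.mgrid[0:480,0:640]
m=(u<300)&(u>222)&(v>215)&(v<250)&(z>.055)&(z<.09)
n,l,s,ce=cv2.connectedComponentsWithStats(m.astype(np.uint8))
for i in range(1,n):
    ys,xs=np.where(l==i);r=cv2.minAreaRect(np.stack([xs,ys],1).astype(np.float32));print(s[i,4],[np.round(dock(ray(c,*p,.065)[:2]),4).tolist() for p in cv2.boxPoints(r)])
t0=dict(np.load('top0.npz'));print('full',cv2.imwrite('pics/full20.png',c['pixels'][:,:,::-1]))
"
```

```text
clock: 36.35
position: [0.3627, 0.3872, 0.1617]
ee_rot: [0.742, 0.67, 0.019, -0.004]
ft_force: [0.4, 0.9, 0.0]
grip_width: 0.002
supply dock x 0.0 y 2.0 mm yaw -0.0005  width 273.3
farL dock [ 75.1 127. ] world [0.7373 0.1462]
farR dock [  75. -123.] world [ 0.7178 -0.103 ]
bufL dock [-82.9 118.1] world [0.5791 0.1495]
bufR dock [ -83.  -113.9] world [ 0.561  -0.0818]
231 [[-0.0592, 0.1424], [-0.0556, 0.0873], [-0.0808, 0.0855], [-0.0844, 0.1404]]
39 [[-0.0925, 0.185], [-0.0918, 0.175], [-0.1119, 0.1733], [-0.1126, 0.1833]]
full True
```

View pics/t20.png

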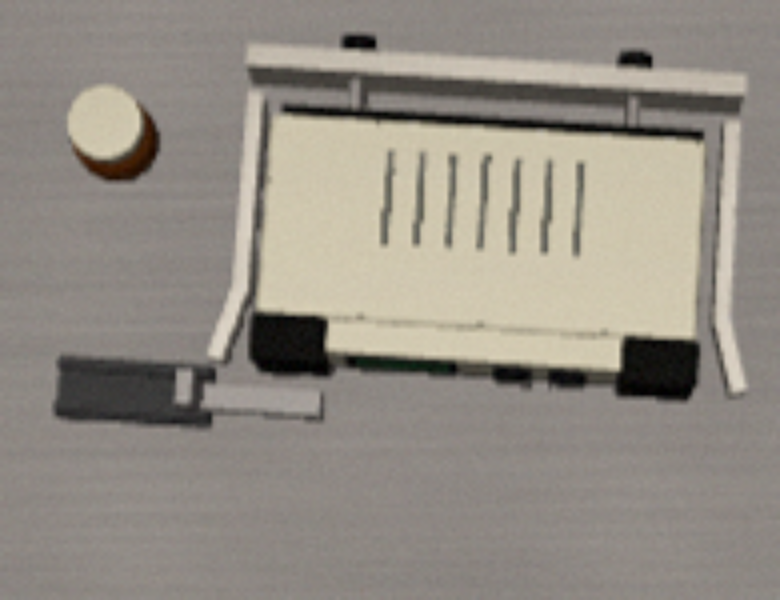

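View pics/full20.png

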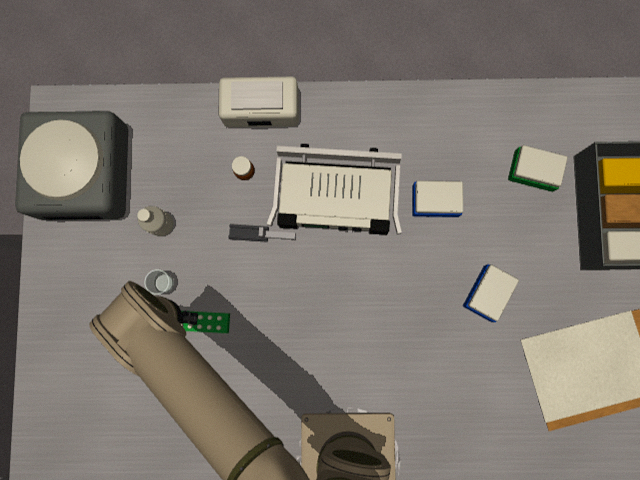

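```bash
python3 -c "
from h import *
c=dict(np.load('last.npz'))
for x,y in((323,390),(323,416)):print(dock(ray(c,215+x/4-.4,135+y/4-.4,.025)))
c0=dict(np.load('top0.npz'));d=np.abs(c['pixels'].astype(int)-c0['pixels']).max(2)
for n,(u0,u1,v0,v1) in dict(boxa=(405,470,170,225),boxb=(455,525,255,330),jar=(225,262,145,190),bottle=(130,180,198,242)).items():print(n,(d[v0:v1,u0:u1]>60).sum())
"
```

```text
[-0.091517    0.09639633]
[-0.10825353  0.09514228]
boxa 0
boxb 0
jar 0
bottle 0
```

```bash
python3 -c "
from workcell import manip
print(manip.hand_in())"
```

```text
the job is handed in; nothing more can be done
None
```

The supply is docked against the stop bar with the bolt shut behind it, and the job was handed in at about 36 s of the 72 s allowed.

**Pushing:** I walked it in with alternate pushes on the two near rubber blocks. After the first square-up, its slew read up to 0.077 rad. I felt the stop on both sides.

**Pressing home:** I held each corner at about 15–18 N for roughly a second.
- The force along the push briefly read 21 N on the right corner. With the vertical rubbing included, the peak was about 27 N, under the 30 N limit.
- It also read below 15 N at times, down to 10 N on the right and 11 N on the left.

**Last checks:**

| Check | Reading |
|---|---|
| Supply position in the dock | x about 0 mm, y about +2 mm |
| Supply slew | about 0 rad |
| Bolt tip (dock y) | 0.096 m, against 0.098 m expected when shut |
| Tip boxes, jar, wash bottle | no change in the top view |
| Beaker and tube rack | not compared; the arm hid part of them at the end |

**What disagreed:**
- **Fingertips:** the camera showed the closed fingertips about 18 mm higher than the stated TCP offset implies. They therefore met the blocks near their top edge, around 55–60 mm up by that reading.
- **Bolt:** for the same reason my first bolt push slid over the tab. I lowered the tool and pushed again to the end stop, where the sideways force peaked at about 25 N (about 28 N in total).
- **Supply width:** my image measurement read 273 mm instead of 280 mm, so the y value could be off by about 3 mm.

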